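Move three vessels one station on in the safety cabinet

ROBOT

A 7-joint arm with a two-finger parallel gripper is mounted at the origin on the work surface. World frame = base frame: x ahead of the robot, y to its left, z up, the work surface at z = 0. Lengths are in m, angles in rad, forces in N, time in s.
With the tool pointing down it reaches from about 0.425 to 0.95 m from the base axis. Payload 16.7 kg.
Tool frame: the origin (TCP) lies at the very end of the fingers, on their centre line; the grasp point (between the pads) lies pinch_z behind it (pinch_z is the distance from the TCP to the grasp point, in m); z points along the fingers, y is the direction in which the jaws open and shut (so a half turn about z gives the same grasp; the last joint's range is limited). The gripper opens to 94 mm and grips with 3 to 60 N. Pads are 16 mm wide; open, the fingers measure 119 mm over their backs; the gripper's body (75 mm by 177 mm) begins 78 mm behind the grasp point.
Start: joints at [1.022, 0.426, 0.074, 1.606, -0.034, 1.111, -0.067], TCP at [0.262, -0.622, 0.205] pointing down, gripper open.
Joint ranges: [-2.85, 2.85], [-0.5, 2.14], [-1.23, 1.37], [0.21, 2.46], [-1.02, 4.16], [0.16, 2.05], [-2.73, 2.73]. Speed limits (rad/s): [1.89, 1.89, 2.39, 2.39, 3.01, 3.01, 3.01].

INTERFACE

Orientations are given as a 3x3 rotation matrix whose columns are the frame's x, y, z axes.
In Python, from plant import * gives the robot as it stands.
- The arm moves only by the tool apply_moves, never from a script. Its argument "commands" is a list of rows, each a list of 3 entries, a list of its own where there are three numbers: the turn, a rotation vector about the tool's x, y, z in degrees, then the shift along the tool's x, y, z in m, then the closure, from -1 (fully open) to 1 (shut), so that 0 is half open. A call has exactly 5 rows; each row is the pose to reach, as a shift and turn from the pose commanded when the call began, along the tool's axes at that moment; what a row does not reach only later rows make up. A row lasts 1/8 s, in which the tool goes at most 62.5 mm and 10.7 degrees, less where a joint would pass 70% of its speed; a pose out of reach is approached as far as the arm can. A call with a gripper value outside its range is refused whole. The fingers move at their own pace and stop on an object; the grip force is fixed at half the most. Time passes only in rows, so rows that repeat a pose let the fingers close, or fill a call up. It gives the time, the measured TCP pose, the force and the opening at its end, in the units of the state.
- sense(): the state, without advancing time (a new reading comes with each control period).
- grab_frame(name): name is "side" or "top"; returns a dict with "pixels" (400x640x3 uint8, blue, green, red), "intrinsics" (3x3 intrinsics, pixels), "R" (3x3) and "t" (3): a world point X has camera coordinates R X + t. Camera axes: x right, y down, z forward; pixel columns grow to the right and rows downward; lengths in m; the calibration is good to about 2 mm. A picture is of the moment at which its call begins. There is no depth.
- job_done(): hands the job in, once; it reports no verdict.
The state is a dict: "time": time; "qpos": joint angles; "joint_velocities": joint speeds; "effort": joint torques, N m; "position": TCP position; "tcp_rot": TCP orientation; "wrist_force": force on the tool from outside, world axes, zero at the start; "ft_torque": the same for the moment, N m; "opening": opening from 0.0 (shut) to 1.0 (fully open).
Only numpy, scipy, OpenCV 4.12 (cv2) and the standard library are available. Lean on these libraries where they do the work, as an engineer would, in place of code of your own. Each camera call takes 0.05 s, during which the arm holds its last target. There are 200 camera calls.

TASK

Move the three closed vessels one station on: the round bottle from the balance to the magnetic stirrer, the conical flask from the stirrer to the cold plate, and the square bottle from the cold plate to the balance. Each plate has room for one vessel only, and the empty white tray is free for parking one on the way; keep the vessels upright and set each down gently in the middle of its new plate. Leave the tip box, the tube rack and the dark well block where they are.

Things in the scene. Friction and masses are not known exactly. Their poses are not given: they have to be found in the camera images.
- round_bottle_mid (a point): Closed round bottle of natural (milky white) plastic with a round grey screw cap, 110 mm high overall. Body 58 mm across up to 62 mm above its foot, then a neck; the cap is 45 mm across and takes the top 28 mm. Up to 0.26 kg. This point is on its axis half-way up, 55 mm above the foot and 55 mm below the cap's top; z is its axis. At the start it stands on the balance pan.
- flask_mid (a point): Closed conical (Erlenmeyer) flask of the same milky plastic with a grey screw cap, 120 mm high overall. Foot 76 mm across, walls closing to a 30 mm neck 72 mm above the foot; the cap is 33 mm across and takes the top 30 mm. Up to 0.23 kg. This point is on its axis half-way up, 60 mm above the foot and 60 mm below the cap's top; z is its axis. At the start it stands on the stirrer plate.
- square_bottle_mid (a point): Closed square bottle of the same milky plastic with a round grey screw cap, 100 mm high overall. Body 62 by 62 mm in plan up to 60 mm above its foot (shoulder to 65 mm), then a neck; the cap is 38 mm across and takes the top 26 mm. Up to 0.29 kg. This point is on its axis half-way up, 50 mm above the foot and 50 mm below the cap's top; z is its axis, x and y are square to its sides. At the start it stands on the cold plate.
- balance_pan (a point): Precision balance: round bare-steel pan 104 mm across, standing clear above the housing, with a wide dark display panel and small keys in front of it. This point is the centre of the pan's upper surface, 58 mm above the deck; z axis up, x axis towards the controls. The off-white housing is 195 mm long in x (70 mm behind this point to 125 mm in front of it), 130 mm wide in y and 44 mm high. Heavy, does not move.
- stirrer_plate (a point): Magnetic stirrer: round white plate 110 mm across with two thin grey printed rings about its centre, and one black round knob in front of it. This point is the centre of the plate's upper surface, 48 mm above the deck; z axis up, x axis towards the controls. The off-white housing is 195 mm long in x (70 mm behind this point to 125 mm in front of it), 130 mm wide in y and 42 mm high. Heavy, does not move.
- cold_plate (a point): Cold plate: square bare-metal plate 108 by 108 mm in a black surround, with air slots in the housing's sides, a narrow dark panel with a small display and two keys in front of it. This point is the centre of the plate's upper surface, 64 mm above the deck; z axis up, x axis towards the controls. The off-white housing is 195 mm long in x (70 mm behind this point to 125 mm in front of it), 130 mm wide in y and 56 mm high. Heavy, does not move.
- tray_mid (a point): Empty white plastic tray, 160 mm (x) by 130 mm (y), with a rim 12 mm high and 4 mm thick. This point is the centre of its inner floor, 5 mm above the deck. Heavy, does not move. The free spot for parking a vessel.
- tip_box: Bystander: pipette tip box, white with a red top, 80 by 120 mm, 51 mm high. Loose. Origin at the centre of its underside.
- tube_rack: Bystander: white tube rack, 85 by 150 mm, with a few grey-capped tubes standing up to 64 mm high. Loose. Origin at the centre of its underside.
- well_block: Bystander: dark grey block with rows of small wells, 85 by 125 mm, 46 mm high. Loose. Origin at the centre of its underside.
Mind the look-alikes: they are no part of the job. What is shaped like the part that bears square_bottle_mid but yellow is not meant.

How it is judged:
By the outcome, as a careful person would: the job done as asked, in the order asked, and still so for the second after the job is handed in, with the robot touching nothing.
It also fails if it takes over 99 s, if anything falls off the work surface, if the arm or the gripper's body presses on something with over 40 N, if the wrist force passes 120 N, or if a joint passes its speed limit or range.

## Working session

There is one attempt and no reset: what is moved stays moved. The work goes in short steps, Python scripts to look and compute and a tool call to move; the robot and the scene stay as the last step left them, time stands still between calls to the robot, and variables do not carry over. Pictures are saved under pics/ and viewed, on a budget of 14 in all, crops included, one or two more only if the job needs it, and the job is handed in when it is done.

Besides the shell and the picture viewer there is one more tool, called after ">>>" as name(argument=value, ...), one argument or row to a line, values as JSON. apply_moves: Moves the arm, as the interface text tells. Its arguments: {"type":"object","properties":{"commands":{"type":"array"}},"required":["commands"]}

```bash
ls; mkdir -p pics; python3 - <<'E'
from plant import *
import cv2,numpy as np
s=sense()
for k,v in s.items(): print(k,np.round(v,3).tolist())
try: print(pinch_z)
except Exception as e: print(e)
for n in("side","top"):
    f=grab_frame(n); cv2.imwrite(f"pics/{n}0.png",f["pixels"]); np.savez(f"{n}0.npz",**f)
    print(n,f["intrinsics"],f["R"],f["t"],-f["R"].T@f["t"])
E
```

```text
pics
time 0.0
qpos [1.022, 0.427, 0.074, 1.607, -0.034, 1.111, -0.067]
joint_velocities [-0.0, -0.0, 0.001, 0.001, 0.002, -0.0, 0.001]
effort [-0.0, -93.583, 3.666, -45.419, -0.049, 0.02, 0.0]
position [0.262, -0.622, 0.205]
tcp_rot [[0.922, 0.388, -0.001], [0.388, -0.922, 0.001], [-0.0, -0.001, -1.0]]
wrist_force [-0.614, 1.166, -0.523]
ft_torque [-0.008, 0.033, 0.005]
opening 1.001
0.0188
side [[500.7840462    0.         313.96585868]
 [  0.         500.7840462  187.62774026]
 [  0.           0.           1.        ]] [[-0.73431362 -0.67869626 -0.01244579]
 [-0.46114839  0.51222486 -0.72454666]
 [ 0.49812215 -0.52630513 -0.68911337]] [0.38699209 0.40531857 1.11072286] [-0.08219009  0.63961497  1.06390262]
top [[450.78571923   0.         323.83228296]
 [  0.         450.78571923 200.31778449]
 [  0.           0.           1.        ]] [[-0.00890861 -0.99984737 -0.01502911]
 [-0.99071989  0.01086381 -0.13548457]
 [ 0.13562716  0.01368266 -0.99066546]] [-0.0698227   0.6344856   1.59497517] [ 0.41165353 -0.09852848  1.66500045]
```

View pics/top0.png

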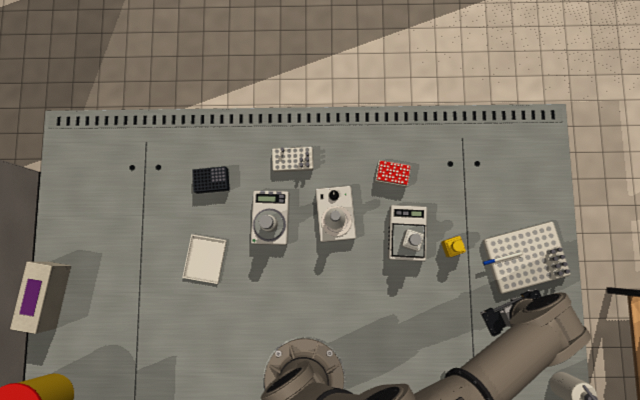

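View pics/side0.png

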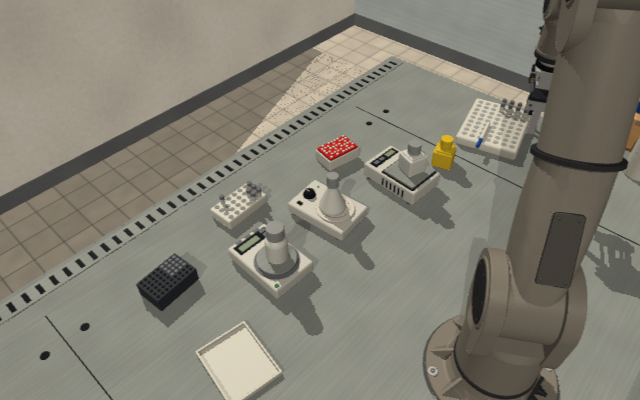

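Top view: balance at (268,222) with the round bottle, stirrer (336,218) with the flask, cold plate (408,240) with the white square bottle and tray (205,260). The candidates for the square bottle are the white one at (412,240) and the yellow one at (454,246). The white one fits, since it is milky and stands on the cold plate. I'll confirm that in enlarged crops.

```bash
python3 - <<'E'
import cv2,numpy as np
t=np.load("top0.npz")["pixels"]; s=np.load("side0.npz")["pixels"]
cv2.imwrite("pics/t1.png",cv2.resize(t[180:270,240:440],None,fx=4,fy=4,interpolation=cv2.INTER_CUBIC))
cv2.imwrite("pics/s1.png",cv2.resize(s[135:300,225:445],None,fx=3.6,fy=3.6,interpolation=cv2.INTER_CUBIC))
E
```

```text
(no output)
```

View pics/t1.png

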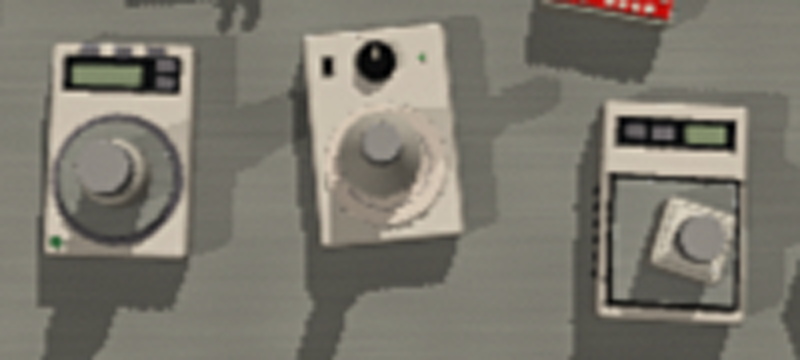

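View pics/s1.png

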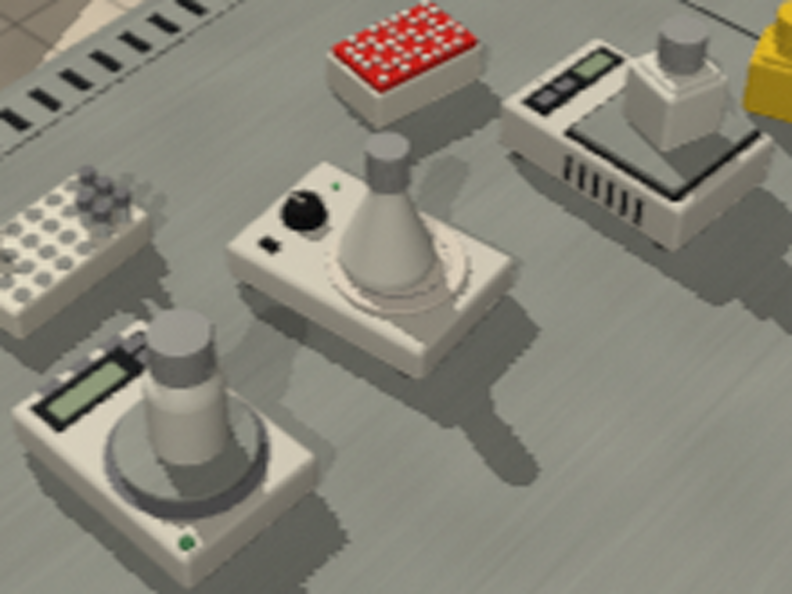

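Confirmed: the square bottle meant is the white one on the cold plate, at top px (412,240), off-centre and turned. The yellow one stands on the deck. Now the numbers.

```bash
cat > geo.py <<'E'
import numpy as np,cv2
C={n:dict(np.load(n+"0.npz")) for n in("side","top")}
def ray(n,p):
    c=C[n]; d=c["R"].T@np.linalg.solve(c["intrinsics"],[p[0],p[1],1.]); return -c["R"].T@c["t"],d/np.linalg.norm(d)
def plane(n,p,z):
    o,d=ray(n,p); return o+d*(z-o[2])/d[2]
def proj(n,X):
    c=C[n]; q=c["intrinsics"]@(c["R"]@np.array(X)+c["t"]); return q[:2]/q[2]
def tri(pt,ps):
    A=[];b=[]
    for n,p in(("top",pt),("side",ps)):
        o,d=ray(n,p);M=np.eye(3)-np.outer(d,d);A.append(M);b.append(M@o)
    X=np.linalg.lstsq(np.vstack(A),np.hstack(b),rcond=None)[0]
    return X,[np.round(proj(n,X)-p,1).tolist() for n,p in(("top",pt),("side",ps))]
E
python3 - <<'E'
from geo import *
t=C["top"]["pixels"];s=C["side"]["pixels"]
def T(x,y):return 240+(x+.5)/4-.5,180+(y+.5)/4-.5
def S(x,y):return 225+(x+.5)/3.6-.5,135+(y+.5)/3.6-.5
for n,im,f,ps in(("t",t,T,dict(capR=(101,166),pan=(70,180),paned=(57,185),house=(120,100),capF=(380,142),fl=(375,190),plate=(430,200),capS=(700,238),cold=(630,200),body=(690,205),blk=(608,250),deck=(240,300))),("s",s,S,dict(capRtop=(180,333),capRside=(180,365),capF=(387,148),capFs=(387,175),capS=(683,32),capSs=(683,55),bodyR=(188,430),pan=(130,450)))):
    for k,p in ps.items():
        x,y=f(*p); print(n,k,np.round((x,y),1),im[round(y),round(x)])
# first estimates from crop readings
caps=dict(R=(T(101,166),S(180,333)),F=(T(381,140),S(387,148)),S=(T(700,238),S(683,31)))
for k,(a,b) in caps.items(): X,r=tri(a,b);print("cap",k,X.round(4),r)
pl=dict(pan=(T(118,180),S(187,448)),stir=(T(390,165),S(398,265)),cold=(T(676,241),S(677,118)))
for k,(a,b) in pl.items(): X,r=tri(a,b);print(k,X.round(4),r)
E
```

```text
t capR [264.9 221.1] [130 137 141]
t pan [257.1 224.6] [122 133 134]
t paned [253.9 225.9] [91 92 96]
t house [269.6 204.6] [177 194 203]
t capF [334.6 215.1] [131 139 143]
t fl [333.4 227.1] [ 90 101 105]
t plate [347.1 229.6] [169 187 201]
t capS [414.6 239.1] [132 138 143]
t cold [397.1 229.6] [120 129 131]
t body [412.1 230.9] [170 187 195]
t blk [391.6 242.1] [33 36 38]
t deck [299.6 254.6] [115 126 127]
s capRtop [274.6 227.1] [143 152 155]
s capRside [274.6 236. ] [93 98 99]
s capF [332.1 175.8] [139 148 150]
s capFs [332.1 183.2] [93 98 99]
s capS [414.4 143.5] [137 146 148]
s capSs [414.4 149.9] [94 99 99]
s bodyR [276.9 254.1] [127 140 144]
s pan [260.8 259.6] [137 149 150]
cap R [0.5471 0.1186 0.1639] [[0.5, 0.6], [-1.0, -0.1]]
cap F [ 0.5672 -0.1155  0.1611] [[0.3, 0.5], [-0.7, -0.1]]
cap S [ 0.4831 -0.3788  0.1604] [[0.2, 0.4], [-0.5, -0.0]]
pan [0.5464 0.1215 0.0439] [[0.2, 0.2], [-0.4, -0.1]]
stir [ 0.5587 -0.1238  0.0351] [[0.1, 0.1], [-0.1, -0.0]]
cold [ 0.4806 -0.3768  0.0714] [[1.0, 1.6], [-2.2, -0.2]]
```

```bash
python3 - <<'E'
from geo import *
t=C["top"]["pixels"];s=C["side"]["pixels"]
def quad(n,x0,y0,x1,y1,z,k=4,thr=150):
    im=cv2.resize(C[n]["pixels"][y0:y1,x0:x1],None,fx=k,fy=k,interpolation=cv2.INTER_CUBIC)
    m=(im.min(2)>thr).astype(np.uint8); 
    cs,_=cv2.findContours(m,cv2.RETR_EXTERNAL,cv2.CHAIN_APPROX_NONE);c=max(cs,key=cv2.contourArea)
    h=cv2.convexHull(c);P=(h[:,0]+.5)/k-.5+[x0,y0]
    W=np.array([plane(n,p,z)[:2] for p in P],np.float32)
    (cx,cy),(w,hh),a=cv2.minAreaRect(W); b=cv2.boxPoints(((cx,cy),(w,hh),a))
    e=[b[1]-b[0],b[2]-b[1]];l=e[0] if np.linalg.norm(e[0])>np.linalg.norm(e[1]) else e[1]
    l=l/np.linalg.norm(l); l=l*np.sign(l[0]); c=np.array([cx,cy])
    print(n,"house c",c.round(4),"size",round(w,4),round(hh,4),"yaw",np.degrees(np.arctan2(l[1],l[0])).round(1),"plate pt",(c-l*.0275).round(4))
for n,bx in(("bal",(245,185,295,248)),("stir",(310,180,358,245)),("cold",(386,201,430,264)),("tray",(175,228,232,290))):
    print(n);quad("top",*bx,{"bal":.044,"stir":.042,"cold":.056,"tray":.012}[n])
# dark edges: cold-plate black surround (top), pan ring (top, side)
def dark(n,x0,y0,x1,y1,lo,hi,z,k=4):
    im=cv2.resize(C[n]["pixels"][y0:y1,x0:x1],None,fx=k,fy=k,interpolation=cv2.INTER_CUBIC)
    m=((im.max(2)<hi)&(im.max(2)>lo)).astype(np.uint8)
    cs,_=cv2.findContours(m,cv2.RETR_EXTERNAL,cv2.CHAIN_APPROX_NONE);c=max(cs,key=cv2.contourArea)
    P=(cv2.convexHull(c)[:,0]+.5)/k-.5+[x0,y0]
    W=np.array([plane(n,p,z)[:2] for p in P],np.float32)
    print("dark",n,"rect",cv2.minAreaRect(W),"circ",cv2.minEnclosingCircle(W))
dark("top",388,222,427,259,0,75,.06); dark("side",380,165,440,195,0,60,.06)
dark("top",250,206,290,243,0,105,.058)
dark("side",250,240,302,280,0,105,.058)
E
```

```text
bal
top house c [0.6182 0.1203] size 0.1249 0.1049 yaw 88.1 plate pt [0.6173 0.0928]
stir
top house c [ 0.5884 -0.1171] size 0.1898 0.1247 yaw 4.7 plate pt [ 0.561  -0.1193]
cold
top house c [ 0.5782 -0.3784] size 0.1236 0.0632 yaw 86.5 plate pt [ 0.5765 -0.4058]
tray
top house c [0.4247 0.365 ] size 0.1298 0.1513 yaw -10.3 plate pt [0.3976 0.37  ]
dark top rect ((0.48567885160446167, -0.37233424186706543), (0.11634001135826111, 0.11759664118289948), 86.37146759033203) circ ((0.48588860034942627, -0.3727506995201111), 0.08074971288442612)
dark side rect ((0.4540736675262451, -0.33934399485588074), (0.16010978817939758, 0.08294566720724106), 41.5286979675293) circ ((0.4796566069126129, -0.3682442009449005), 0.08016539365053177)
dark top rect ((0.543724536895752, 0.11748166382312775), (0.10405492782592773, 0.11709746718406677), 60.87315368652344) circ ((0.5457412004470825, 0.12094363570213318), 0.058939129114151)
dark side rect ((0.5144949555397034, 0.13103817403316498), (0.10983870923519135, 0.07668796926736832), 89.9635238647461) circ ((0.5313417315483093, 0.12961943447589874), 0.057767659425735474)
```

```bash
cat > ov.py <<'E'
from geo import *
def draw(name,items,boxes):
    out=[]
    for n,(x0,y0,x1,y1,k) in boxes.items():
        im=cv2.resize(C[n]["pixels"][y0:y1,x0:x1],None,fx=k,fy=k,interpolation=cv2.INTER_CUBIC)
        for P,col in items:
            q=np.array([(proj(n,X)+.5-[x0,y0])*k-.5 for X in P]).round().astype(int)
            cv2.polylines(im,[q],len(q)>2,col,1)
        out.append(im)
    w=max(o.shape[1] for o in out)
    cv2.imwrite(name,np.vstack([np.pad(o,((0,0),(0,w-o.shape[1]),(0,0))) for o in out]))
a=np.linspace(0,2*np.pi,40)
def circ(c,r,z): return [(c[0]+r*np.cos(t),c[1]+r*np.sin(t),z) for t in a]
def sq(c,hx,hy,z,yaw):
    y=np.radians(yaw);R=np.array([[np.cos(y),-np.sin(y)],[np.sin(y),np.cos(y)]])
    return [(*(np.array(c)+R@v),z) for v in([hx,hy],[-hx,hy],[-hx,-hy],[hx,-hy])]
E
python3 - <<'E'
from ov import *
r,g,b=(0,0,255),(0,200,0),(255,0,0)
it=[(circ((.5457,.121),.052,.058),r),(circ((.561,-.119),.055,.048),r),(sq((.4857,-.3723),.054,.054,.064,-3.6),r),
(circ((.547,.119),.0225,.168),b),(circ((.567,-.1155),.0165,.168),b),(circ((.483,-.379),.019,.164),b)]
draw("pics/o1.png",it,dict(top=(240,180,440,270,4),side=(225,135,445,300,1.45)))
draw("pics/o1.png",it,dict(top=(240,195,440,265,4),side=(235,135,445,285,2)))
E
```

```text
(no output)
```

View pics/o1.png

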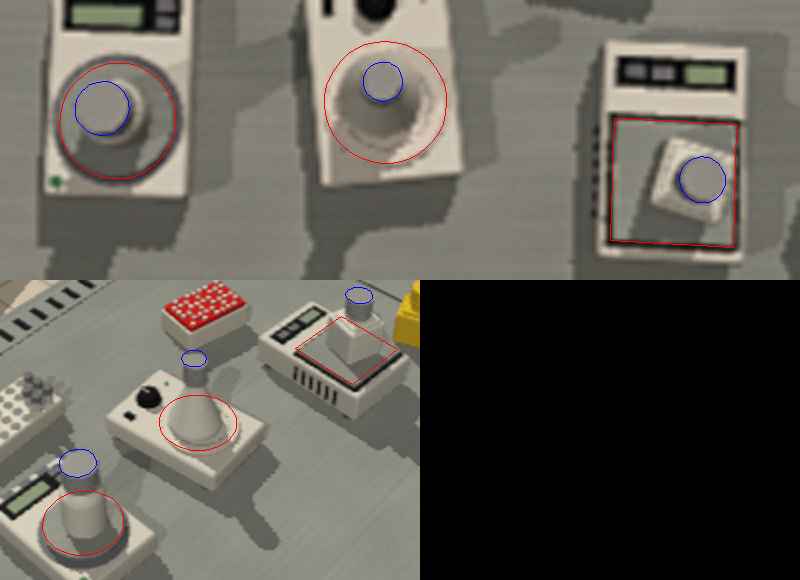

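The overlay shows the circles and square sitting on the pan, stirrer rings, cold plate and three cap tops. Top view matches within about 1 px; the side view is 1–2 px off, which is calibration. Heights triangulated at 160–164 mm against 164–168 expected.

Plan: grip by the round caps. Square → tray, flask → cold plate, round → stirrer, square → balance. First I'll go above the square bottle, turning the tool so x = world y and y = world x.

>>> apply_moves(
  commands=[
    [[0,0,-10],[0.05,-0.023,-0.013],-1],
    [[0,0,-20],[0.1,-0.046,-0.026],-1],
    [[0,0,-30],[0.15,-0.069,-0.039],-1],
    [[0,0,-40],[0.2,-0.092,-0.052],-1],
    [[0,0,-50],[0.25,-0.115,-0.065],-1],
  ],
)

```text
time: 0.72
position: [0.4487, -0.4174, 0.2708]
tcp_rot: [[0.289, 0.957, -0.0], [0.957, -0.289, 0.0], [0.0, -0.0, -1.0]]
wrist_force: [1.1, -1.3, 0.1]
opening: 1.003
```

>>> apply_moves(
  commands=[
    [[0,0,-8.6],[0.024,0.011,0],-1],
    [[0,0,-17.2],[0.0486,0.0216,0],-1],
    [[0,0,-17.2],[0.0486,0.0216,0.03],-1],
    [[0,0,-17.2],[0.0486,0.0216,0.05],-1],
    [[0,0,-17.2],[0.0486,0.0216,0.05],-1],
  ],
)

```text
time: 1.35
position: [0.482, -0.3783, 0.219]
tcp_rot: [[-0.001, 1.0, -0.002], [1.0, 0.001, 0.002], [0.002, -0.002, -1.0]]
wrist_force: [-0.6, 0.5, 0.3]
opening: 1.003
```

```bash
cat > look.py <<'E'
import sys,plant,numpy as np,ov,cv2
from plant import sense,grab_frame
def look(name,items,boxes):
    for n in boxes:
        ov.C[n].update({k:np.asarray(v) for k,v in grab_frame(n).items()})
    ov.draw("pics/"+name,items,boxes)
E
python3 - <<'E'
from look import *;from ov import *
s=sense();p=s["position"];R=s["tcp_rot"];print(p,np.round(R,3).tolist())
f=lambda x,y,z:p+R@np.array([x,y,z])
it=[([f(0,-.047,0),f(0,.047,0)],(0,0,255)),([f(-.008,0,0),f(.008,0,0)],(0,0,255)),(circ((.483,-.379),.019,.164),(255,0,0))]
look("a1.png",it,dict(top=(370,180,470,255,5),side=(365,80,465,130+50,4)))
np.savez("a1.npz",**{n:C[n]["pixels"] for n in C})
E
```

```text
[ 0.48197943 -0.37832925  0.21897023] [[-0.001, 1.0, -0.002], [1.0, 0.001, 0.002], [0.002, -0.002, -1.0]]
```

View pics/a1.png

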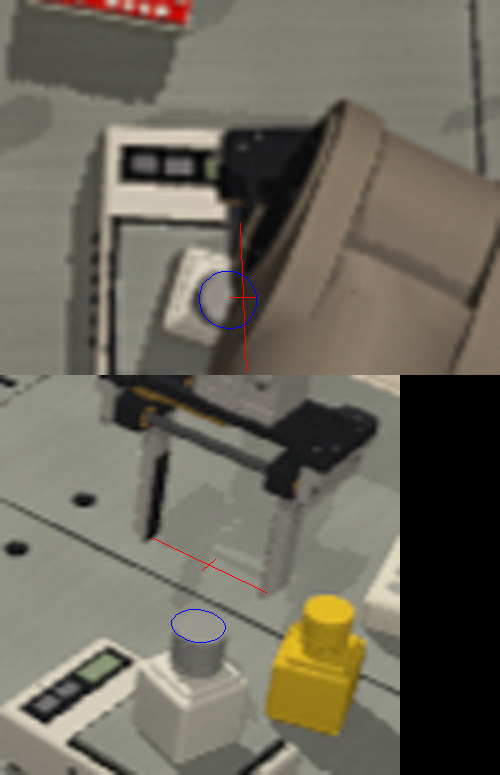

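The side crop shows the fingertips straddling the cap: line midpoint (209,565) against the real tips' mid (208,568). The side view therefore has about a 0.8 px downward bias, which explains the low triangulated heights. The white bottle is under the gripper and the yellow one stands apart. Descend and grip the cap.

>>> apply_moves(
  commands=[
    [[0,0,0],[0,0.001,0.03],-1],
    [[0,0,0],[0,0.001,0.055],-1],
    [[0,0,0],[0,0.001,0.075],-1],
    [[0,0,0],[0,0.001,0.085],-1],
    [[0,0,0],[0,0.001,0.085],0],
  ],
)

```text
time: 2.08
position: [0.4839, -0.379, 0.1357]
tcp_rot: [[-0.001, 1.0, -0.0], [1.0, 0.001, 0.0], [0.0, -0.0, -1.0]]
wrist_force: [0.6, -0.4, -1.0]
opening: 0.928
```

>>> apply_moves(
  commands=[
    [[0,0,0],[0,0,0],1],
    [[0,0,0],[0,0,0],1],
    [[0,0,0],[0,0,0],1],
    [[0,0,0],[0,0,0],1],
    [[0,0,0],[0,0,0],1],
  ],
)

```text
time: 2.7
position: [0.4836, -0.3789, 0.1355]
tcp_rot: [[-0.001, 1.0, -0.0], [1.0, 0.001, 0.0], [0.0, -0.0, -1.0]]
wrist_force: [0.1, -0.6, -2.5]
opening: 0.403
```

>>> apply_moves(
  commands=[
    [[0,0,0],[0,0,0],1],
    [[0,0,0],[0,0,-0.004],1],
    [[0,0,0],[0,0,-0.01],1],
    [[0,0,0],[0,0,-0.02],1],
    [[0,0,0],[0,0,-0.03],1],
  ],
)

```text
time: 3.32
position: [0.4839, -0.3789, 0.1664]
tcp_rot: [[-0.001, 1.0, 0.0], [1.0, 0.001, -0.0], [-0.0, 0.0, -1.0]]
wrist_force: [-0.6, 1.3, -2.5]
opening: 0.404
```

Held: opening 0.404 is 38 mm, and the weight is about 2.5 N. Carry it high to the tray.

>>> apply_moves(
  commands=[
    [[0,0,0],[0,0,-0.04],1],
    [[0,0,0],[0,0,-0.09],1],
    [[0,0,0],[0.02,0,-0.11],1],
    [[0,0,0],[0.06,0,-0.11],1],
    [[0,0,0],[0.11,0,-0.11],1],
  ],
)

```text
time: 3.95
position: [0.4832, -0.2674, 0.2754]
tcp_rot: [[0.0, 1.0, -0.0], [1.0, -0.0, 0.0], [0.0, -0.0, -1.0]]
wrist_force: [0.1, -0.2, -1.3]
opening: 0.401
```

>>> apply_moves(
  commands=[
    [[0,0,0],[0.05,0,0],1],
    [[0,0,0],[0.1,0,0],1],
    [[0,0,0],[0.15,0,0],1],
    [[0,0,0],[0.2,0,0],1],
    [[0,0,0],[0.25,0,0],1],
  ],
)

```text
time: 4.58
position: [0.4826, -0.0167, 0.2755]
tcp_rot: [[-0.001, 1.0, -0.0], [1.0, 0.001, -0.0], [-0.0, -0.0, -1.0]]
wrist_force: [-0.1, -0.9, -2.2]
opening: 0.396
```

>>> apply_moves(
  commands=[
    [[0,0,0],[0.05,-0.01,0],1],
    [[0,0,0],[0.1,-0.02,0],1],
    [[0,0,0],[0.15,-0.03,0],1],
    [[0,0,0],[0.2,-0.04,0],1],
    [[0,0,0],[0.25,-0.05,0],1],
  ],
)

```text
time: 5.2
position: [0.4318, 0.2328, 0.2755]
tcp_rot: [[-0.001, 1.0, 0.0], [1.0, 0.001, -0.001], [-0.001, 0.0, -1.0]]
wrist_force: [0.1, -0.2, -2.1]
opening: 0.401
```

>>> apply_moves(
  commands=[
    [[0,0,0],[0.045,-0.007,0],1],
    [[0,0,0],[0.085,-0.009,0],1],
    [[0,0,0],[0.115,-0.009,0.01],1],
    [[0,0,0],[0.13,-0.009,0.04],1],
    [[0,0,0],[0.134,-0.009,0.08],1],
  ],
)

```text
time: 5.82
position: [0.4232, 0.3667, 0.195]
tcp_rot: [[-0.003, 1.0, 0.001], [1.0, 0.003, 0.001], [0.001, 0.001, -1.0]]
wrist_force: [0.6, -1.1, -2.6]
opening: 0.396
```

>>> apply_moves(
  commands=[
    [[0,0,0],[0,0,0.04],1],
    [[0,0,0],[0,0,0.08],1],
    [[0,0,0],[0,0,0.1],1],
    [[0,0,0],[0,0,0.11],1],
    [[0,0,0],[0,0,0.114],1],
  ],
)

```text
time: 6.45
position: [0.4243, 0.3655, 0.082]
tcp_rot: [[-0.001, 1.0, 0.001], [1.0, 0.001, 0.0], [0.0, 0.001, -1.0]]
wrist_force: [-0.1, 1.2, -1.0]
opening: 0.401
```

>>> apply_moves(
  commands=[
    [[0,0,0],[0,0,0.001],1],
    [[0,0,0],[0,0,0.002],1],
    [[0,0,0],[0,0,0.003],1],
    [[0,0,0],[0,0,0.004],1],
    [[0,0,0],[0,0,0.004],1],
  ],
)

```text
time: 7.08
position: [0.4242, 0.365, 0.0775]
tcp_rot: [[-0.001, 1.0, 0.0], [1.0, 0.001, 0.0], [0.0, 0.0, -1.0]]
wrist_force: [-1.1, 0.1, -1.4]
opening: 0.401
```

>>> apply_moves(
  commands=[
    [[0,0,0],[0,0,0.001],1],
    [[0,0,0],[0,0,0.0015],1],
    [[0,0,0],[0,0,0.002],1],
    [[0,0,0],[0,0,0.002],1],
    [[0,0,0],[0,0,0.002],1],
  ],
)

```text
time: 7.7
position: [0.4242, 0.3651, 0.0756]
tcp_rot: [[-0.001, 1.0, 0.0], [1.0, 0.001, 0.0], [0.0, 0.0, -1.0]]
wrist_force: [-0.1, 0.3, -2.6]
opening: 0.399
```

>>> apply_moves(
  commands=[
    [[0,0,0],[0,0,0.0005],1],
    [[0,0,0],[0,0,0.001],1],
    [[0,0,0],[0,0,0.0015],1],
    [[0,0,0],[0,0,0.002],1],
    [[0,0,0],[0,0,0.002],1],
  ],
)

```text
time: 8.32
position: [0.4234, 0.3659, 0.0748]
tcp_rot: [[-0.002, 1.0, 0.0], [1.0, 0.002, 0.0], [0.0, 0.0, -1.0]]
wrist_force: [-10.3, -4.6, 23.0]
opening: 0.398
```

```bash
python3 - <<'E'
from look import *;from ov import *
print(np.mean([sense()["wrist_force"] for _ in range(5)],0), proj("side",(.4247,.365,.02)))
look("b1.png",[],dict(side=(160,230,310,400,3.5)))
E
```

```text
[-10.34127333  -4.56222318  23.00727925] [236.43259093 358.956006  ]
```

View pics/b1.png

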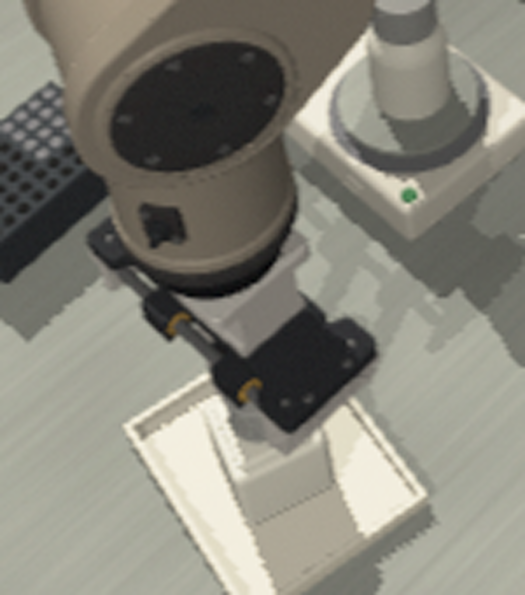

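The side view shows the square bottle standing inside the tray (px ~(240,365)), upright and clear of the rim. There is 23 N of contact, so I'll ease up 1 mm, then release and rise.

>>> apply_moves(
  commands=[
    [[0,0,0],[0,0,-0.0015],1],
    [[0,0,0],[0,0,-0.0015],1],
    [[0,0,0],[0,0,-0.0015],0],
    [[0,0,0],[0,0,-0.0015],-1],
    [[0,0,0],[0,0,-0.0015],-1],
  ],
)

```text
time: 9.0
position: [0.4242, 0.3651, 0.075]
tcp_rot: [[-0.001, 1.0, -0.0], [1.0, 0.001, 0.0], [0.0, -0.0, -1.0]]
wrist_force: [0.3, 0.4, -0.6]
opening: 0.677
```

>>> apply_moves(
  commands=[
    [[0,0,0],[0,0,0],-1],
    [[0,0,0],[0,0,0],-1],
    [[0,0,0],[0,0,-0.02],-1],
    [[0,0,0],[0,0,-0.06],-1],
    [[0,0,0],[0,0,-0.11],-1],
  ],
)

```text
time: 9.62
position: [0.4237, 0.365, 0.187]
tcp_rot: [[-0.001, 1.0, -0.001], [1.0, 0.001, -0.0], [-0.0, -0.001, -1.0]]
wrist_force: [0.4, 0.1, 0.0]
opening: 1.001
```

>>> apply_moves(
  commands=[
    [[0,0,0],[-0.02,0.005,-0.035],-1],
    [[0,0,0],[-0.07,0.02,-0.035],-1],
    [[0,0,0],[-0.12,0.035,-0.035],-1],
    [[0,0,0],[-0.17,0.05,-0.035],-1],
    [[0,0,0],[-0.22,0.065,-0.035],-1],
  ],
)

```text
time: 10.25
position: [0.4897, 0.1438, 0.2216]
tcp_rot: [[-0.001, 1.0, 0.002], [1.0, 0.001, 0.0], [0.0, 0.002, -1.0]]
wrist_force: [0.6, 0.2, -0.5]
opening: 1.0
```

>>> apply_moves(
  commands=[
    [[0,0,0],[-0.055,0.016,0],-1],
    [[0,0,0],[-0.11,0.032,0],-1],
    [[0,0,0],[-0.165,0.048,0],-1],
    [[0,0,0],[-0.22,0.064,0],-1],
    [[0,0,0],[-0.26,0.077,0],-1],
  ],
)

```text
time: 10.88
position: [0.567, -0.1173, 0.2215]
tcp_rot: [[0.0, 1.0, 0.001], [1.0, -0.0, -0.0], [-0.0, 0.001, -1.0]]
wrist_force: [1.3, 1.2, -0.2]
opening: 1.001
```

```bash
python3 - <<'E'
from look import *;from ov import *
s=sense();p=s["position"];R=s["tcp_rot"];print(p)
f=lambda x,y,z:p+R@np.array([x,y,z])
it=[([f(0,-.047,0),f(0,.047,0)],(0,0,255)),([f(-.008,0,0),f(.008,0,0)],(0,0,255)),(circ((.567,-.1155),.0165,.168),(255,0,0))]
look("c1.png",it,dict(side=(270,110,390,240,5)))
cv2.imwrite("pics/topc.png",grab_frame("top")["pixels"])
E
```

```text
[ 0.56695821 -0.11727881  0.22152405]
```

View pics/c1.png

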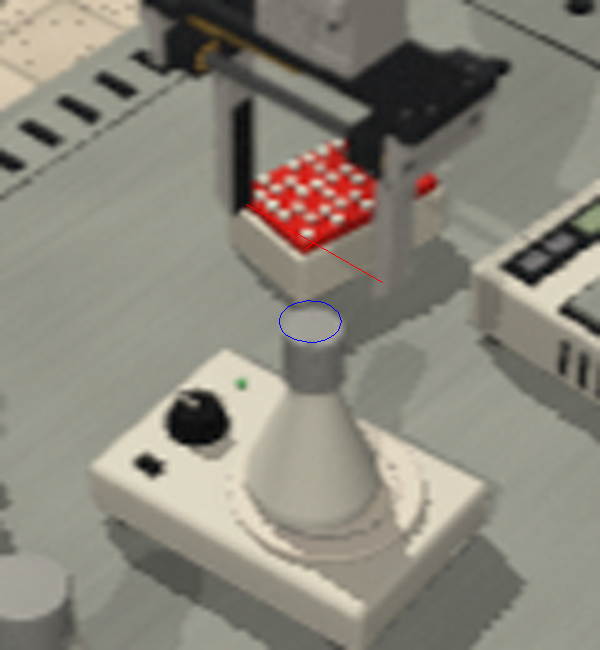

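Side view: the flask cap is at px ~(333,175) and the fingers straddle it. The projected cap circle and tip line are both about 1 px up-left of the real ones, the same bias as before, so they agree with each other. Grip it.

>>> apply_moves(
  commands=[
    [[0,0,0],[0.0015,0,0.03],-1],
    [[0,0,0],[0.0015,0,0.06],-1],
    [[0,0,0],[0.0015,0,0.08],-1],
    [[0,0,0],[0.0015,0,0.088],-1],
    [[0,0,0],[0.0015,0,0.088],0],
  ],
)

```text
time: 11.6
position: [0.5667, -0.1131, 0.1323]
tcp_rot: [[-0.001, 1.0, 0.0], [1.0, 0.001, 0.0], [0.0, 0.0, -1.0]]
wrist_force: [0.0, -0.2, 0.1]
opening: 0.926
```

>>> apply_moves(
  commands=[
    [[0,0,0],[0,0,0],1],
    [[0,0,0],[0,0,0],1],
    [[0,0,0],[0,0,0],1],
    [[0,0,0],[0,0,0],1],
    [[0,0,0],[0,0,0],1],
  ],
)

```text
time: 12.22
position: [0.5666, -0.1133, 0.132]
tcp_rot: [[-0.001, 1.0, -0.0], [1.0, 0.001, 0.0], [0.0, -0.0, -1.0]]
wrist_force: [-0.4, 0.1, 1.1]
opening: 0.4
```

>>> apply_moves(
  commands=[
    [[0,0,0],[0,0,0],1],
    [[0,0,0],[0,0,-0.004],1],
    [[0,0,0],[0,0,-0.01],1],
    [[0,0,0],[0,0,-0.02],1],
    [[0,0,0],[0,0,-0.03],1],
  ],
)

```text
time: 12.85
position: [0.5667, -0.1133, 0.1629]
tcp_rot: [[-0.001, 1.0, 0.0], [1.0, 0.001, -0.0], [-0.0, 0.0, -1.0]]
wrist_force: [0.6, 0.4, -1.6]
opening: 0.347
```

>>> apply_moves(
  commands=[
    [[0,0,0],[0,0,-0.03],1],
    [[0,0,0],[-0.02,-0.006,-0.045],1],
    [[0,0,0],[-0.06,-0.019,-0.045],1],
    [[0,0,0],[-0.11,-0.035,-0.045],1],
    [[0,0,0],[-0.16,-0.05,-0.045],1],
  ],
)

```text
time: 13.48
position: [0.5162, -0.2748, 0.2079]
tcp_rot: [[-0.001, 1.0, 0.001], [1.0, 0.001, -0.0], [-0.0, 0.001, -1.0]]
wrist_force: [1.0, -0.3, -1.1]
opening: 0.348
```

>>> apply_moves(
  commands=[
    [[0,0,0],[-0.045,-0.014,0],1],
    [[0,0,0],[-0.08,-0.025,0.005],1],
    [[0,0,0],[-0.098,-0.031,0.02],1],
    [[0,0,0],[-0.098,-0.031,0.035],1],
    [[0,0,0],[-0.098,-0.031,0.043],1],
  ],
)

```text
time: 14.1
position: [0.4861, -0.3695, 0.1627]
tcp_rot: [[-0.003, 1.0, -0.001], [1.0, 0.003, 0.002], [0.002, -0.001, -1.0]]
wrist_force: [0.9, 0.1, -1.7]
opening: 0.35
```

```bash
python3 - <<'E'
from look import *;from ov import *
s=sense();p=s["position"];print(p,s["wrist_force"])
z=p[2]-.084
it=[(sq((.4857,-.3723),.054,.054,.064,-3.6),(0,0,255)),(circ((.4857,-.3723),.038,z),(255,0,0))]
look("d1.png",it,dict(top=(375,190,445,270,5),side=(355,120,455,210,4)))
E
```

```text
[ 0.48611679 -0.36946946  0.16266448] [ 0.92621756  0.13153854 -1.74681051]
```

View pics/d1.png

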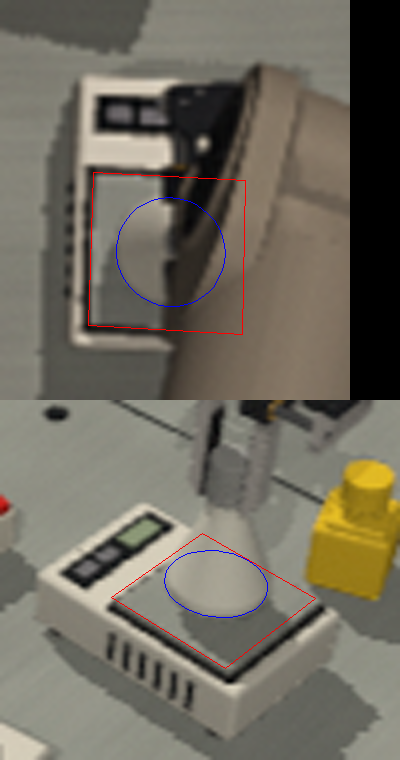

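The top view shows the flask foot (px ~(409,240)) on the projected circle, inside the cold plate's square. The side view agrees within about 1 px, roughly 2–3 mm. Lower gently.

>>> apply_moves(
  commands=[
    [[0,0,0],[-0.001,0,0.006],1],
    [[0,0,0],[-0.001,0,0.01],1],
    [[0,0,0],[-0.001,0,0.012],1],
    [[0,0,0],[-0.001,0,0.013],1],
    [[0,0,0],[-0.001,0,0.014],1],
  ],
)

```text
time: 14.82
position: [0.4858, -0.3724, 0.1501]
tcp_rot: [[-0.001, 1.0, 0.0], [1.0, 0.001, -0.0], [-0.0, 0.0, -1.0]]
wrist_force: [0.5, -0.1, -1.5]
opening: 0.347
```

>>> apply_moves(
  commands=[
    [[0,0,0],[0,0,0.0005],1],
    [[0,0,0],[0,0,0.001],1],
    [[0,0,0],[0,0,0.001],1],
    [[0,0,0],[0,0,0.001],1],
    [[0,0,0],[0,0,0.001],1],
  ],
)

```text
time: 15.45
position: [0.4858, -0.3724, 0.149]
tcp_rot: [[-0.001, 1.0, 0.0], [1.0, 0.001, 0.0], [0.0, 0.0, -1.0]]
wrist_force: [-0.0, -0.5, -1.8]
opening: 0.347
```

>>> apply_moves(
  commands=[
    [[0,0,0],[0.001,0,0],1],
    [[0,0,0],[0.001,0,0.0005],1],
    [[0,0,0],[0.001,0,0.001],1],
    [[0,0,0],[0.001,0,0.001],1],
    [[0,0,0],[0.001,0,0.001],1],
  ],
)

```text
time: 16.08
position: [0.4858, -0.3714, 0.148]
tcp_rot: [[-0.001, 1.0, -0.0], [1.0, 0.001, 0.0], [0.0, -0.0, -1.0]]
wrist_force: [0.4, 0.1, -0.2]
opening: 0.346
```

>>> apply_moves(
  commands=[
    [[0,0,0],[0,0,0.0005],1],
    [[0,0,0],[0,0,0.001],1],
    [[0,0,0],[0,0,0.001],1],
    [[0,0,0],[0,0,0.001],1],
    [[0,0,0],[0,0,0.001],1],
  ],
)

```text
time: 16.7
position: [0.4858, -0.3717, 0.1477]
tcp_rot: [[-0.001, 1.0, 0.0], [1.0, 0.001, -0.001], [-0.001, 0.0, -1.0]]
wrist_force: [-3.3, -0.5, 8.1]
opening: 0.346
```

Contact at 0.148, exactly as expected. Release and go to the round bottle.

>>> apply_moves(
  commands=[
    [[0,0,0],[0,0,-0.0007],1],
    [[0,0,0],[0,0,-0.0007],0.3],
    [[0,0,0],[0,0,-0.0007],-1],
    [[0,0,0],[0,0,-0.0007],-1],
    [[0,0,0],[0,0,-0.0007],-1],
  ],
)

```text
time: 17.32
position: [0.4858, -0.3714, 0.1477]
tcp_rot: [[-0.001, 1.0, 0.0], [1.0, 0.001, 0.0], [0.0, 0.0, -1.0]]
wrist_force: [-0.3, 0.3, 0.9]
opening: 0.629
```

>>> apply_moves(
  commands=[
    [[0,0,0],[0,0,0],-1],
    [[0,0,0],[0,0,0],-1],
    [[0,0,0],[0,0,-0.02],-1],
    [[0,0,0],[0,0,-0.05],-1],
    [[0,0,0],[0.01,0,-0.075],-1],
  ],
)

```text
time: 17.95
position: [0.486, -0.3619, 0.2251]
tcp_rot: [[0.0, 1.0, 0.001], [1.0, -0.0, -0.001], [-0.001, 0.001, -1.0]]
wrist_force: [-0.6, -0.0, 0.4]
opening: 1.0
```

>>> apply_moves(
  commands=[
    [[0,0,0],[0.05,0.006,0],-1],
    [[0,0,0],[0.1,0.012,0],-1],
    [[0,0,0],[0.155,0.02,0],-1],
    [[0,0,0],[0.21,0.028,0],-1],
    [[0,0,0],[0.265,0.036,0],-1],
  ],
)

```text
time: 18.58
position: [0.522, -0.0946, 0.2244]
tcp_rot: [[-0.001, 1.0, 0.002], [1.0, 0.001, -0.001], [-0.001, 0.002, -1.0]]
wrist_force: [0.5, -0.1, 0.2]
opening: 1.004
```

>>> apply_moves(
  commands=[
    [[0,0,0],[0.055,0.007,0],-1],
    [[0,0,0],[0.11,0.013,0],-1],
    [[0,0,0],[0.16,0.018,0],-1],
    [[0,0,0],[0.2,0.023,0],-1],
    [[0,0,0],[0.215,0.025,0],-1],
  ],
)

```text
time: 19.2
position: [0.5465, 0.1213, 0.2241]
tcp_rot: [[-0.004, 1.0, 0.001], [1.0, 0.004, 0.001], [0.001, 0.001, -1.0]]
wrist_force: [0.3, -1.7, 0.1]
opening: 1.001
```

```bash
python3 - <<'E'
from look import *;from ov import *
s=sense();p=s["position"];R=s["tcp_rot"];print(p)
f=lambda x,y,z:p+R@np.array([x,y,z])
it=[([f(0,-.047,0),f(0,.047,0)],(0,0,255)),(circ((.547,.119),.0225,.168),(255,0,0)),(circ((.4857,-.3723),.0165,.184),(255,0,0)),(sq((.4857,-.3723),.054,.054,.064,-3.6),(0,0,255))]
look("e1.png",it,dict(side=(220,110,440,280,3.6)))
look("e2.png",it,dict(top=(240,180,440,270,4)))
E
```

```text
[0.54651279 0.1213385  0.22410511]
```

View pics/e1.png

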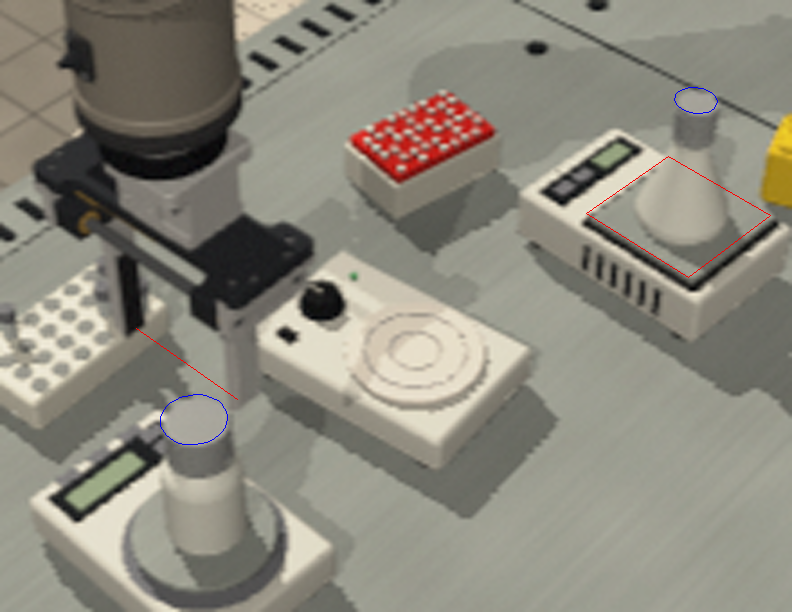

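View pics/e2.png

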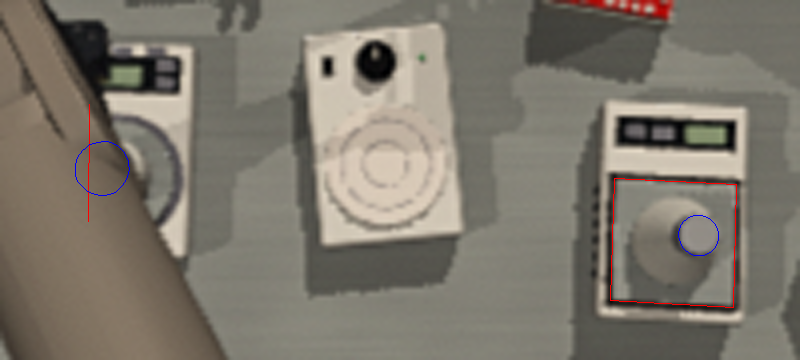

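Side view: flask upright on the cold plate (cap px (413,138)), round cap under the open fingers at (274,228), stirrer free with ring centre at (335,207). Top view: the flask's foot is centred on the plate within about 1 px (~3 mm). Now grip the round bottle, and measure the bare stirrer.

>>> apply_moves(
  commands=[
    [[0,0,0],[0,0.0005,0.03],-1],
    [[0,0,0],[0,0.0005,0.06],-1],
    [[0,0,0],[0,0.0005,0.08],-1],
    [[0,0,0],[0,0.0005,0.089],-1],
    [[0,0,0],[0,0.0005,0.089],-1],
  ],
)

```text
time: 19.92
position: [0.547, 0.1183, 0.1338]
tcp_rot: [[-0.0, 1.0, -0.0], [1.0, 0.0, 0.0], [0.0, -0.0, -1.0]]
wrist_force: [0.1, -0.3, -0.6]
opening: 1.002
```

```bash
python3 - <<'E'
from geo import *
t=(240+386.5/4-.5,180+164/4-.5); s=(220+416.5/3.6-.5,110+351.5/3.6-.5)
print(tri(t,s),plane("top",t,.048),plane("side",s,.048), plane("side",(s[0],s[1]-.8),.048))
E
```

```text
(array([ 0.55831777, -0.12090035,  0.04235372]), [[0.3, 0.4], [-0.6, -0.1]]) [ 0.55926869 -0.11976596  0.048     ] [ 0.55325613 -0.11766462  0.048     ] [ 0.55532656 -0.12004745  0.048     ]
```

>>> apply_moves(
  commands=[
    [[0,0,0],[0,0,0],0],
    [[0,0,0],[0,0,0],1],
    [[0,0,0],[0,0,0],1],
    [[0,0,0],[0,0,0],1],
    [[0,0,0],[0,0,0],1],
  ],
)

```text
time: 20.55
position: [0.5469, 0.1187, 0.1337]
tcp_rot: [[-0.001, 1.0, 0.0], [1.0, 0.001, 0.0], [0.0, 0.0, -1.0]]
wrist_force: [-2.3, -0.9, 0.5]
opening: 0.505
```

>>> apply_moves(
  commands=[
    [[0,0,0],[0,0,0],1],
    [[0,0,0],[0,0,0],1],
    [[0,0,0],[0,0,-0.005],1],
    [[0,0,0],[0,0,-0.015],1],
    [[0,0,0],[0,0,-0.03],1],
  ],
)

```text
time: 21.18
position: [0.5468, 0.1187, 0.1645]
tcp_rot: [[-0.001, 1.0, -0.0], [1.0, 0.001, 0.0], [0.0, -0.0, -1.0]]
wrist_force: [-0.1, 0.5, -2.2]
opening: 0.475
```

>>> apply_moves(
  commands=[
    [[0,0,0],[-0.02,0.001,-0.015],1],
    [[0,0,0],[-0.06,0.003,-0.02],1],
    [[0,0,0],[-0.11,0.006,-0.02],1],
    [[0,0,0],[-0.16,0.008,-0.02],1],
    [[0,0,0],[-0.2,0.01,-0.015],1],
  ],
)

```text
time: 21.8
position: [0.5574, -0.0836, 0.1801]
tcp_rot: [[0.0, 1.0, 0.002], [1.0, -0.0, -0.001], [-0.001, 0.002, -1.0]]
wrist_force: [0.3, -0.2, -3.3]
opening: 0.471
```

>>> apply_moves(
  commands=[
    [[0,0,0],[-0.025,0.002,0.01],1],
    [[0,0,0],[-0.038,0.002,0.025],1],
    [[0,0,0],[-0.038,0.002,0.037],1],
    [[0,0,0],[-0.038,0.002,0.045],1],
    [[0,0,0],[-0.038,0.002,0.05],1],
  ],
)

```text
time: 22.42
position: [0.5591, -0.1179, 0.1282]
tcp_rot: [[-0.003, 1.0, -0.0], [1.0, 0.003, 0.001], [0.001, -0.0, -1.0]]
wrist_force: [0.3, 0.3, -3.2]
opening: 0.477
```

>>> apply_moves(
  commands=[
    [[0,0,0],[0,0,0.001],1],
    [[0,0,0],[0,0,0.002],1],
    [[0,0,0],[0,0,0.002],1],
    [[0,0,0],[0,0,0.002],1],
    [[0,0,0],[0,0,0.002],1],
  ],
)

```text
time: 23.05
position: [0.5591, -0.1194, 0.1268]
tcp_rot: [[-0.001, 1.0, 0.0], [1.0, 0.001, -0.0], [-0.0, 0.0, -1.0]]
wrist_force: [-0.0, -0.4, -2.2]
opening: 0.472
```

>>> apply_moves(
  commands=[
    [[0,0,0],[0,0,0.001],1],
    [[0,0,0],[0,0,0.0015],1],
    [[0,0,0],[0,0,0.002],1],
    [[0,0,0],[0,0,0.002],1],
    [[0,0,0],[0,0,0.002],1],
  ],
)

```text
time: 23.68
position: [0.5591, -0.1193, 0.1247]
tcp_rot: [[-0.001, 1.0, 0.0], [1.0, 0.001, 0.0], [0.0, 0.0, -1.0]]
wrist_force: [-0.7, 0.5, -1.5]
opening: 0.478
```

>>> apply_moves(
  commands=[
    [[0,0,0],[0,0,0.0005],1],
    [[0,0,0],[0,0,0.001],1],
    [[0,0,0],[0,0,0.001],1],
    [[0,0,0],[0,0,0.001],1],
    [[0,0,0],[0,0,0.001],1],
  ],
)

```text
time: 24.3
position: [0.5591, -0.1193, 0.1237]
tcp_rot: [[-0.001, 1.0, 0.0], [1.0, 0.001, 0.0], [0.0, 0.0, -1.0]]
wrist_force: [-0.4, 0.8, -1.4]
opening: 0.471
```

>>> apply_moves(
  commands=[
    [[0,0,0],[0,0,0.0003],1],
    [[0,0,0],[0,0,0.0006],1],
    [[0,0,0],[0,0,0.0008],1],
    [[0,0,0],[0,0,0.0008],1],
    [[0,0,0],[0,0,0.0008],1],
  ],
)

```text
time: 24.92
position: [0.5592, -0.1194, 0.1236]
tcp_rot: [[-0.001, 1.0, 0.0], [1.0, 0.001, -0.0], [-0.0, 0.0, -1.0]]
wrist_force: [-4.2, -0.5, 11.3]
opening: 0.477
```

Contact. Release, then fetch the square bottle from the tray.

>>> apply_moves(
  commands=[
    [[0,0,0],[0,0,-0.0008],1],
    [[0,0,0],[0,0,-0.0008],0.3],
    [[0,0,0],[0,0,-0.0008],-1],
    [[0,0,0],[0,0,-0.0008],-1],
    [[0,0,0],[0,0,-0.0008],-1],
  ],
)

```text
time: 25.55
position: [0.5592, -0.1193, 0.1237]
tcp_rot: [[-0.001, 1.0, 0.0], [1.0, 0.001, 0.0], [0.0, 0.0, -1.0]]
wrist_force: [-1.0, -0.1, -0.2]
opening: 0.757
```

>>> apply_moves(
  commands=[
    [[0,0,0],[0,0,0],-1],
    [[0,0,0],[0,0,0],-1],
    [[0,0,0],[0,0,-0.02],-1],
    [[0,0,0],[0,0,-0.05],-1],
    [[0,0,0],[0.01,0,-0.075],-1],
  ],
)

```text
time: 26.18
position: [0.5594, -0.1097, 0.2011]
tcp_rot: [[0.0, 1.0, 0.001], [1.0, -0.0, -0.0], [-0.0, 0.001, -1.0]]
wrist_force: [-0.1, 0.1, -0.8]
opening: 0.999
```

>>> apply_moves(
  commands=[
    [[0,0,0],[0.05,-0.014,0],-1],
    [[0,0,0],[0.1,-0.028,0],-1],
    [[0,0,0],[0.15,-0.042,0],-1],
    [[0,0,0],[0.2,-0.056,0],-1],
    [[0,0,0],[0.25,-0.07,0],-1],
  ],
)

```text
time: 26.8
position: [0.4886, 0.1423, 0.2003]
tcp_rot: [[-0.001, 1.0, 0.002], [1.0, 0.001, -0.0], [-0.0, 0.002, -1.0]]
wrist_force: [0.5, -0.2, -0.0]
opening: 1.002
```

>>> apply_moves(
  commands=[
    [[0,0,0],[0.05,-0.014,0],-1],
    [[0,0,0],[0.1,-0.028,0],-1],
    [[0,0,0],[0.15,-0.042,0],-1],
    [[0,0,0],[0.2,-0.056,0],-1],
    [[0,0,0],[0.2245,-0.065,0],-1],
  ],
)

```text
time: 27.42
position: [0.4225, 0.368, 0.2003]
tcp_rot: [[-0.003, 1.0, 0.001], [1.0, 0.003, 0.001], [0.001, 0.001, -1.0]]
wrist_force: [0.1, -1.4, -0.1]
opening: 0.998
```

```bash
python3 - <<'E'
from look import *;from ov import *
s=sense();p=s["position"];print(p)
it=[(circ((.4242,.3651),.019,.105),(255,0,0)),(circ((.559,-.1195),.055,.048),(0,0,255)),(circ((.559,-.1195),.029,.11),(255,0,0))]
look("f1.png",it,dict(top=(180,195,380,285,4),side=(175,170,375,370,2)))
E
```

```text
[0.42245834 0.36804293 0.20025833]
```

View pics/f1.png

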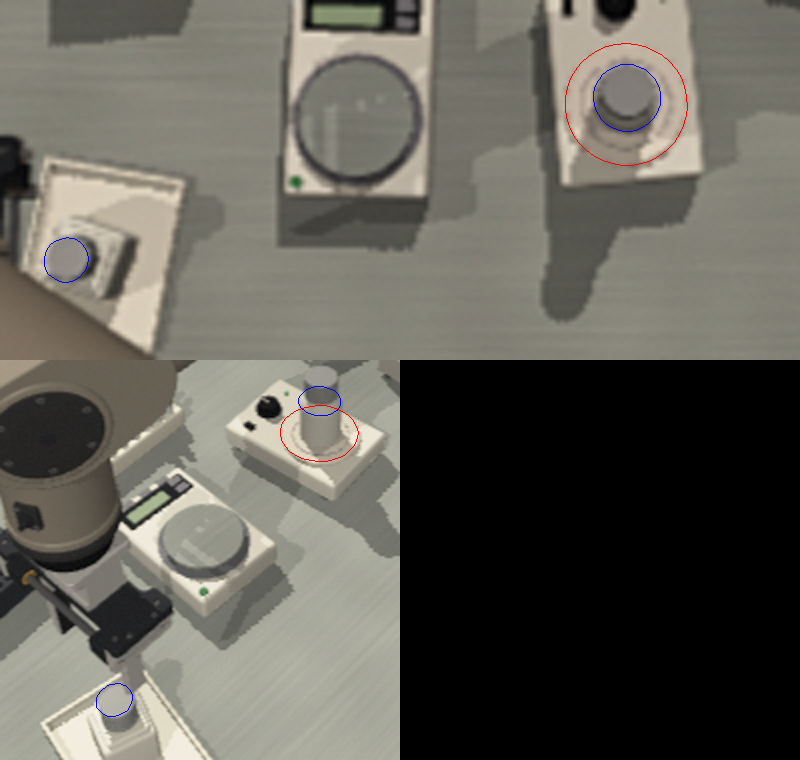

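Top/side: round bottle upright on the stirrer (top px (336,220)), concentric with the rings; square cap at (196,260), right where it was parked. The pan is now bare, so I'll measure it and descend.

```bash
python3 - <<'E'
from look import *;from geo import *
P={}
for n,(x0,y0,x1,y1) in dict(top=(250,205,290,245),side=(250,238,304,285)).items():
    C[n]["pixels"]=grab_frame(n)["pixels"];k=6
    im=cv2.resize(C[n]["pixels"][y0:y1,x0:x1],None,fx=k,fy=k,interpolation=cv2.INTER_CUBIC).max(2)
    for thr in(105,112):
        m=(im<thr).astype(np.uint8); cs,h=cv2.findContours(m,cv2.RETR_CCOMP,cv2.CHAIN_APPROX_NONE)
        hs=[c for c,q in zip(cs,h[0]) if q[3]>=0]
        if not hs: print(n,thr,"none");continue
        c=max(hs,key=cv2.contourArea);e=cv2.fitEllipse(cv2.convexHull(c));p=(np.array(e[0])+.5)/k-.5+[x0,y0]
        print(n,thr,p,np.array(e[1])/k,plane(n,p,.058)); P[n]=p
if len(P)==2:print(tri(P["top"],P["side"]))
E
```

```text
top 105 none
top 112 [268.44314321 223.98081716] [27.95619202 28.80620321] [0.54834852 0.12270216 0.058     ]
side 105 none
side 112 none
```

>>> apply_moves(
  commands=[
    [[0,0,0],[0,0,0.04],-1],
    [[0,0,0],[0,0,0.08],-1],
    [[0,0,0],[0,0,0.11],-1],
    [[0,0,0],[0,0,0.1235],-1],
    [[0,0,0],[0,0,0.1235],-1],
  ],
)

```text
time: 28.25
position: [0.4241, 0.3644, 0.0753]
tcp_rot: [[0.0, 1.0, -0.0], [1.0, -0.0, -0.001], [-0.001, -0.0, -1.0]]
wrist_force: [0.4, -0.3, -0.3]
opening: 1.002
```

>>> apply_moves(
  commands=[
    [[0,0,0],[0,0,0],0],
    [[0,0,0],[0,0,0],1],
    [[0,0,0],[0,0,0],1],
    [[0,0,0],[0,0,0],1],
    [[0,0,0],[0,0,0],1],
  ],
)

```text
time: 28.88
position: [0.4237, 0.3651, 0.0753]
tcp_rot: [[-0.001, 1.0, 0.0], [1.0, 0.001, 0.0], [0.0, 0.0, -1.0]]
wrist_force: [0.0, -0.1, -0.8]
opening: 0.502
```

>>> apply_moves(
  commands=[
    [[0,0,0],[0,0,0],1],
    [[0,0,0],[0,0,0],1],
    [[0,0,0],[0,0,-0.005],1],
    [[0,0,0],[0,0,-0.015],1],
    [[0,0,0],[0,0,-0.03],1],
  ],
)

```text
time: 29.5
position: [0.4236, 0.365, 0.1061]
tcp_rot: [[-0.001, 1.0, -0.0], [1.0, 0.001, -0.0], [-0.0, -0.0, -1.0]]
wrist_force: [0.2, -0.2, -2.4]
opening: 0.398
```

>>> apply_moves(
  commands=[
    [[0,0,0],[0,0,-0.035],1],
    [[0,0,0],[-0.02,0.01,-0.064],1],
    [[0,0,0],[-0.06,0.03,-0.068],1],
    [[0,0,0],[-0.105,0.053,-0.068],1],
    [[0,0,0],[-0.15,0.076,-0.068],1],
  ],
)

```text
time: 30.12
position: [0.5005, 0.2139, 0.1745]
tcp_rot: [[-0.001, 1.0, 0.001], [1.0, 0.001, 0.0], [0.0, 0.001, -1.0]]
wrist_force: [1.0, -0.0, -1.6]
opening: 0.397
```

>>> apply_moves(
  commands=[
    [[0,0,0],[-0.04,0.02,0],1],
    [[0,0,0],[-0.075,0.038,0.005],1],
    [[0,0,0],[-0.092,0.047,0.02],1],
    [[0,0,0],[-0.092,0.047,0.032],1],
    [[0,0,0],[-0.092,0.047,0.04],1],
  ],
)

```text
time: 30.75
position: [0.546, 0.1245, 0.1325]
tcp_rot: [[-0.002, 1.0, -0.001], [1.0, 0.002, 0.001], [0.001, -0.001, -1.0]]
wrist_force: [0.6, 0.3, -1.6]
opening: 0.398
```

>>> apply_moves(
  commands=[
    [[0,0,0],[0,0,0.001],1],
    [[0,0,0],[0,0,0.002],1],
    [[0,0,0],[0,0,0.002],1],
    [[0,0,0],[0,0,0.002],1],
    [[0,0,0],[0,0,0.002],1],
  ],
)

```text
time: 31.38
position: [0.547, 0.1232, 0.1314]
tcp_rot: [[-0.001, 1.0, 0.0], [1.0, 0.001, 0.0], [0.0, 0.0, -1.0]]
wrist_force: [-0.7, 0.1, -2.1]
opening: 0.398
```

>>> apply_moves(
  commands=[
    [[0,0,0],[0,0,0.0005],1],
    [[0,0,0],[0,0,0.001],1],
    [[0,0,0],[0,0,0.0015],1],
    [[0,0,0],[0,0,0.002],1],
    [[0,0,0],[0,0,0.002],1],
  ],
)

```text
time: 32.0
position: [0.5469, 0.1232, 0.1292]
tcp_rot: [[-0.001, 1.0, 0.0], [1.0, 0.001, 0.0], [0.0, 0.0, -1.0]]
wrist_force: [0.2, -0.5, -0.7]
opening: 0.401
```

>>> apply_moves(
  commands=[
    [[0,0,0],[0,0,0.0005],1],
    [[0,0,0],[0,0,0.001],1],
    [[0,0,0],[0,0,0.001],1],
    [[0,0,0],[0,0,0.001],1],
    [[0,0,0],[0,0,0.001],1],
  ],
)

```text
time: 32.62
position: [0.5469, 0.1233, 0.1291]
tcp_rot: [[-0.001, 1.0, 0.0], [1.0, 0.001, -0.0], [-0.0, 0.0, -1.0]]
wrist_force: [-7.2, -1.8, 15.7]
opening: 0.401
```

Contact at 0.129, about as expected. Release, rise and back away clear, then check.

>>> apply_moves(
  commands=[
    [[0,0,0],[0,0,-0.001],1],
    [[0,0,0],[0,0,-0.001],0.3],
    [[0,0,0],[0,0,-0.001],-1],
    [[0,0,0],[0,0,-0.001],-1],
    [[0,0,0],[0,0,-0.001],-1],
  ],
)

```text
time: 33.25
position: [0.5469, 0.1232, 0.1292]
tcp_rot: [[-0.001, 1.0, 0.0], [1.0, 0.001, 0.0], [0.0, 0.0, -1.0]]
wrist_force: [0.3, -0.1, 0.6]
opening: 0.684
```

>>> apply_moves(
  commands=[
    [[0,0,0],[0,0,0],-1],
    [[0,0,0],[0,0,0],-1],
    [[0,0,0],[0,0,-0.02],-1],
    [[0,0,0],[0,0,-0.05],-1],
    [[0,0,0],[0,0,-0.08],-1],
  ],
)

```text
time: 33.88
position: [0.5469, 0.1234, 0.2115]
tcp_rot: [[-0.001, 1.0, 0.001], [1.0, 0.001, 0.0], [0.0, 0.001, -1.0]]
wrist_force: [0.0, 0.1, 0.5]
opening: 1.002
```

>>> apply_moves(
  commands=[
    [[0,0,0],[0.04,-0.02,0],-1],
    [[0,0,0],[0.09,-0.04,0],-1],
    [[0,0,0],[0.14,-0.06,0],-1],
    [[0,0,0],[0.19,-0.08,0],-1],
    [[0,0,0],[0.22,-0.09,0],-1],
  ],
)

```text
time: 34.5
position: [0.4553, 0.3459, 0.211]
tcp_rot: [[-0.003, 1.0, 0.001], [1.0, 0.003, 0.001], [0.001, 0.001, -1.0]]
wrist_force: [-0.3, -0.0, -0.2]
opening: 0.997
```

```bash
python3 - <<'E'
from look import *;from ov import *
s=sense();print(s["position"],s["wrist_force"])
look("g1.png",[(circ((.5475,.122),.052,.058),(0,0,255))],dict(top=(240,180,440,270,4)))
a=cv2.imread("pics/g1.png")
look("g2.png",[],dict(side=(220,120,450,300,2.5*1.3)))
b=cv2.imread("pics/g2.png"); b=cv2.resize(b,None,fx=.4,fy=.4) if 0 else b[:, :800]
b=cv2.resize(b,(300,240)); c=np.vstack([a,np.pad(b,((0,0),(0,500),(0,0)))])
cv2.imwrite("pics/g3.png",c)
E
```

```text
[0.4552575  0.34586755 0.21095232] [-0.28698788 -0.02304163 -0.17262578]
```

View pics/g3.png

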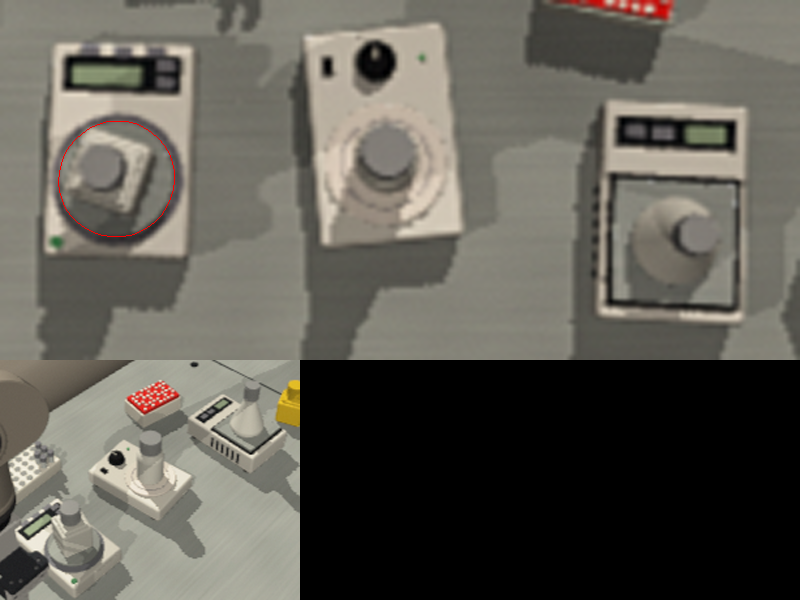

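All three stand upright in the last view. One numeric check of the axes against the plates, then I'll hand in.

```bash
python3 - <<'E'
from geo import *
from plant import *
for n,c,X in(("square",(102,167),(.5475,.122,.158)),("round",(387,153),(.559,-.1195,.158)),("flask",(697,234),(.4857,-.3723,.184))):
    p=np.array([240+(c[0]+.5)/4-.5,180+(c[1]+.5)/4-.5]); print(n,"axis - plate centre mm",((plane("top",p,X[2])-X)*1000).round(1)[:2])
print(job_done())
E
```

```text
square axis - plate centre mm [ 1.2 -1.8]
round axis - plate centre mm [-0.9  0.2]
flask axis - plate centre mm [0.7 1. ]
the job is handed in; nothing more can be done
None
```

The three vessels are each on their new plate, upright, and the job is handed in. I gripped each one by its cap:
- The square bottle was parked on the tray first.
- The flask went from the stirrer to the cold plate.
- The round bottle went from the balance to the stirrer.
- The square bottle went from the tray to the balance.

**Final position:** in the last top view the cap axes were within about 2 mm of the measured plate centres: square (1.2, −1.8) mm, round (−0.9, 0.2) mm, flask (0.7, 1.0) mm in x and y. The arm was clear of everything, at about 35 s on the clock. I did not move the tip box, tube rack, well block or yellow look-alike.

**Forces:** set-down contact read 8–16 N on the three final plates and 23 N when parking on the tray, all below the limits.

**Disagreements:**
- The side camera read about 1 px (2–3 mm) off the top camera, which made the triangulated cap heights 4–7 mm low. The plate heights also came out low: the stirrer's better reading was 42 mm, and the first rough pan reading was 44 mm. I used the heights from your text, and the contact heights agreed with them to about 1 mm.
- The close-up check of the flask showed its foot about 3 mm off centre in y, slightly more than the cap measurement suggests.

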